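# Open the cleaning-supplies cabinet by its paddle latch

## Task

Open the small metal cabinet: lift the paddle handle on its door until you feel it come up against its stop, keep it up while you swing the door out, and leave the door standing wide open, about square to the cabinet, with the paddle let go and dropped back. Feel your way gently: do not force the paddle against its stop or pull on the door while the latch is still caught, and leave the bottle, the pail and the jar around the cabinet where they stand.

Things in the scene. Friction and masses are not known exactly. Their poses are not given: they have to be found in the camera images.
- cabinet: Plain metal box cabinet fixed to the table, 160 mm deep (its x), 270 wide (its y), 250 tall; origin under its centre, its x points to the back, so the door is on its -x side. The 10 mm door covers the whole front, outer face at cabinet x = -90 mm. Its top is bare.
- paddle_bar (a point): Centre of the paddle's grip bar: a level round steel bar, 12 mm thick, 100 mm long along the door, joined by an 8 mm thick arm at each end (84 mm free between the arms). At rest it hangs about 68 mm out from the door face, 46 mm below the cabinet's top; the gap behind it is open for 36 mm, so it can be pinched from above, fingers in front and behind.
- paddle_pivot (a point): Centre of the paddle's level pivot axis on the door face, 7 mm out from it, 14 mm below the cabinet top and 200 mm from the door's hinge measured along the door. The grip bar swings up and out about this axis at 75 mm radius; at rest it hangs 25 degrees below level.
- door_hinge (a point): Point on the door's vertical hinge axis at half the door's height: cabinet x -80 mm, y +132 mm (the left side as seen from the robot). The door swings out to the robot and then to the left about it.
- latch_seat: Fixed bracket inside the cabinet behind the door, behind the paddle, that carries the hidden strike (set higher or lower each time, not visible) with which the pawl engages. Its origin is level with the shut paddle's pivot but 6 mm lower. Latch parts are strained when the pawl bears on it hard: 5 to 10 N at the bar beyond the spring is plenty to feel it, 15 N is too much.
- door (a joint): Door angle in rad: 0 shut, grows as it swings out, 1.57 is square to the cabinet, stop at 1.9. A stiff hinge: it stays where it is left and takes about 1 N at the paddle to move. While the latch is caught it gives only about 0.02 rad.
- paddle (a joint): Paddle lift in rad: 0 hanging at rest. A spring pulls it back, about 4 to 6 N at the bar with its weight. A hidden pawl clears the strike somewhere between 0.25 and 0.63 (set differently each time, not visible); with the door shut a firm stop follows 0.05 to 0.12 rad later. At that stop the pawl is always clear; keep it there until the door is 0.25 rad open. After that the stop is gone (limit 1.0).
- spray: White bottle with a grey cap, 64 mm wide, 170 tall, standing just to the left of the cabinet (origin under its centre). Not to be moved.
- pail: White open pail, 120 mm wide, 120 tall, standing to the right of the cabinet, near the paddle's side (origin under its centre). Not to be moved.
- tub: White squat jar with a grey cap, 72 mm wide, 75 tall, in front and to the left of the cabinet, just beyond where the door swings (origin under its centre). Not to be moved.

How it is judged:
By the outcome, as a careful person would: the job done as asked, in the order asked, and still so for the second after the job is handed in, with the robot touching nothing.
It also fails if it takes over 72 s, if anything falls off the work surface, if the arm or the gripper's body presses on something with over 40 N, if the wrist force passes 120 N, or if a joint passes its speed limit or range.

## Robot

A 6-joint arm with a two-finger parallel gripper is mounted at the origin on the work surface. World frame = base frame: x ahead of the robot, y to its left, z up, the work surface at z = 0. Lengths are in m, angles in degrees, forces in N, time in s.
With the tool pointing down it reaches from about 0.4 to 0.825 m from the base axis. Payload 7 kg.
Tool frame: the origin (TCP) lies between the finger pads; the fingertips stand 19 mm ahead of it and the grasp point (between the pads) is the TCP; z points along the fingers, y is the line along which they close (so a half turn about z gives the same grasp; the last joint's range is limited). The gripper opens to 88 mm and grips with 3 to 60 N. Pads are 19 mm wide; open, the fingers measure 130 mm over their backs; the gripper's body (78 mm by 193 mm) begins 47 mm behind the grasp point.
Start: joints at [81.881, 20.546, 0.682, 0, -70.136, -16.507], TCP at [0.281, 0.614, 0.246] pointing down, gripper open.
Joint ranges: [-176.03, 176.03], [-82.01, 121.73], [-58.28, 71.71], [-173.87, 95.51], [-174.79, -0.11], [-173.66, 173.66]. Speed limits (degrees/s): [136.94, 136.94, 172.46, 180, 180, 180].

## Interface

Orientations are given as [roll, pitch, yaw] about the fixed x, y, z axes, in that order (R = Rz(yaw) Ry(pitch) Rx(roll)).
In Python, from plant import r gives the robot as it stands. The module is installed in compiled form; this text tells all that it offers.
- The arm moves only by the shell command python3 -m pendant 'ROWS' [OPENING] [FORCE]. ROWS is JSON, a list of rows, each a list of 6 numbers: the shift along the tool's x, y, z in mm, then the turn, a rotation vector about the tool's x, y, z in rad. In form: [[tx, ty, tz, wx, wy, wz], ...]. A call has 1 to 20 rows; each row is the pose to reach, as a shift and turn from the pose commanded when the call began, along the tool's axes at that moment; what a row does not reach only later rows make up. A row lasts 1/8 s, in which the tool goes at most 62.5 mm and 10.7 degrees, less where a joint would pass 70% of its speed; a pose out of reach is approached as far as the arm can. A call with a gripper value outside its range is refused whole. OPENING is the finger opening in mm, from 0 to 87.6, set as the call begins (- or left out, the last holds). The fingers move at their own pace and stop on an object; FORCE is the grip in N (left out, the last holds). Time passes only in rows, so rows that repeat a pose let the fingers close. It gives the time, the measured TCP pose, the force, the opening and the grip force at its end, in the units of the state.
- r.get_state(): the state, without advancing time (a new reading comes with each control period).
- r.capture(name): name is "scene" or "top" or "wrist"; returns the picture (400x640x3 uint8, red, green, blue); there is no depth.
- r.camera_params(name): a dict with "mtx" (3x3 intrinsics, pixels), "rvec" (rotation vector, rad) and "tvec" (3), from world to camera coordinates, as OpenCV has them; the wrist camera has in their place "mount" (4x4, takes a point from camera to tool coordinates, whose origin is the TCP and whose axes are the flange's). Camera axes: x right, y down, z forward; pixel columns grow to the right and rows downward; lengths in m; the calibration is good to about 2 mm. A picture is of the moment at which its call begins: read the wrist's pose just before it. camera_params takes no time and is no camera call.
- r.close_job(): hands the job in; it is judged then, once.
The state is a dict: "time_s": time; "joints": joint angles; "qd": joint speeds; "joint_torque": joint torques, N m; "tcp_pos": TCP position; "eef_rot": TCP orientation; "contact_force": force on the tool from outside, world axes, zero at the start; "moment": the same for the moment, N m; "gripper_width": finger opening in m; "gripper_force": force on a finger pad.
Only numpy, scipy, OpenCV 4.12 (cv2) and the standard library are available. Lean on these libraries where they do the work, as an engineer would, in place of code of your own. Each camera call takes 0.05 s, during which the arm holds its last target. There are 200 camera calls.

## Working session

There is one attempt and no reset: what is moved stays moved. The work goes in short steps, Python scripts to look and compute and a shell command to move; the robot and the scene stay as the last step left them, time stands still between calls to the robot, and variables do not carry over. Pictures are saved under pics/ and viewed, at most 10 in all, crops included, and the job is handed in when it is done.

```bash
mkdir -p pics
python3 - <<'E'
from plant import r
import cv2,numpy as np
s=r.get_state();print(s)
for n in("scene","top"):
    cv2.imwrite(f"pics/{n}0.png",r.capture(n)[:,:,::-1]);print(n,r.camera_params(n))
print(r.camera_params("wrist"))
E
```

```text
{'time_s': 0.0, 'joints': array([ 8.18825130e+01,  2.05917842e+01,  6.34737237e-01, -1.88918487e-02,
       -7.01353848e+01, -1.65058781e+01]), 'qd': array([-0.00784685,  0.00582279, -0.01967257, -0.0438327 ,  0.1114072 ,
        0.03082296]), 'joint_torque': array([ 2.98290543e-03, -5.82719851e+01,  2.93054008e+01,  6.99717969e+00,
        6.97008902e-03, -1.39109920e-04]), 'tcp_pos': array([0.28109086, 0.61319954, 0.2446299 ]), 'eef_rot': array([ 1.79906331e+02, -9.23581725e-03, -2.46297914e+01]), 'contact_force': array([ 0.00350042,  0.16411726, -0.41262825]), 'moment': array([-0.01627438,  0.00332276, -0.04012161]), 'gripper_force': 0.0, 'gripper_width': 0.08768216801133608}
scene {'mtx': array([[465.88980749,   0.        , 317.54861836],
       [  0.        , 465.88980749, 200.0742454 ],
       [  0.        ,   0.        ,   1.        ]]), 'rvec': array([ 1.72924598,  1.9627182 , -0.69081611]), 'tvec': array([ 0.04621792, -0.43918535,  1.73573003])}
top {'mtx': array([[518.43199158,   0.        , 315.88674539],
       [  0.        , 518.43199158, 201.7039838 ],
       [  0.        ,   0.        ,   1.        ]]), 'rvec': array([ 2.16194626, -2.17237834,  0.12971608]), 'tvec': array([0.04574039, 0.69692471, 1.22211478])}
{'mtx': array([[308.66698494,   0.        , 322.84329874],
       [  0.        , 308.66698494, 198.07923644],
       [  0.        ,   0.        ,   1.        ]]), 'mount': array([[ 5.22065476e-04, -9.53754731e-01, -3.00585495e-01,
         8.02559531e-02],
       [ 9.99999267e-01,  8.26319481e-04, -8.85076043e-04,
         1.23993710e-03],
       [ 1.09252511e-03, -3.00584813e-01,  9.53754463e-01,
        -1.39637945e-01],
       [ 0.00000000e+00,  0.00000000e+00,  0.00000000e+00,
         1.00000000e+00]])}
```

View pics/scene0.png

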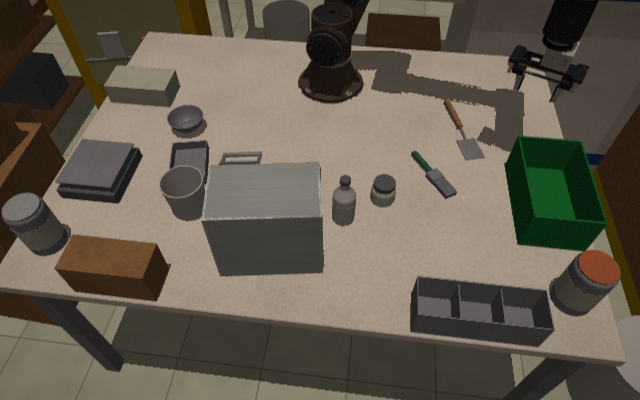

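View pics/top0.png

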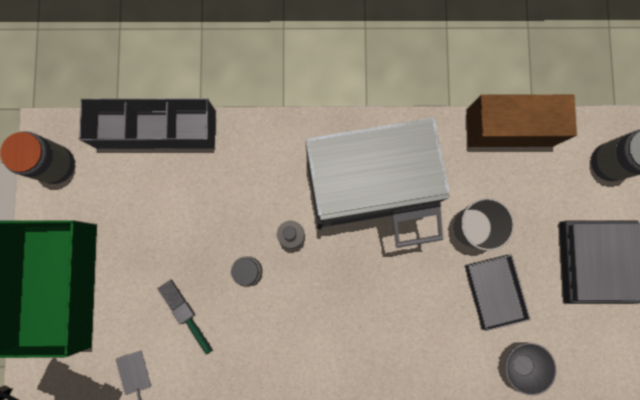

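The scene view shows the cabinet right of centre on the table, with the paddle frame towards the robot. In the top view the cabinet top has corners near (307,138), (435,120), (447,195), (320,218). The grip bar runs from (397,247) to (441,240). The pail is at (487,225), the bottle at (290,235) and the jar at (247,271).

```bash
cat > h.py <<'E'
import numpy as np,cv2
from plant import r
def ray(n,px):
    c=r.camera_params(n);R,_=cv2.Rodrigues(c["rvec"]);t=c["tvec"]
    d=R.T@np.linalg.solve(c["mtx"],np.array([px[0],px[1],1.]));return -R.T@t,d
def onz(n,px,z):
    o,d=ray(n,px);return o+d*(z-o[2])/d[2]
E
python3 - <<'E'
from h import *
im=cv2.imread("pics/top0.png")
g=im.min(axis=2).astype(int)
m=((g>135)&(im.max(2).astype(int)-g<14)).astype(np.uint8)
m[:, :290]=0;m[:,455:]=0;m[:100]=0;m[260:]=0
cs,_=cv2.findContours(cv2.morphologyEx(m,cv2.MORPH_OPEN,np.ones((5,5))),0,2);c=max(cs,key=cv2.contourArea)
rr=cv2.minAreaRect(c);b=cv2.boxPoints(rr);print(rr)
P=[onz("top",p,.25)[:2] for p in b];print(np.round(P,4),[np.linalg.norm(P[i]-P[i-1]).round(4) for i in range(4)])
for n,p,z in [("barL",(396,246),.204),("barR",(441,240),.204),("spray",(291,234),.17),("tub",(247,270),.075),("pailrim",(487,225),.12)]:print(n,onz("top",p,z).round(4))
cr=im[100:290,220:520];cv2.imwrite("pics/c.png",cv2.resize(cr,None,fx=2.6,fy=2.6,interpolation=cv2.INTER_CUBIC))
E
```

```text
((377.41729736328125, 167.42825317382812), (81.95455169677734, 132.83352661132812), 80.24757385253906)
[[ 0.8043  0.0656]
 [ 0.8508 -0.2048]
 [ 0.6827 -0.2278]
 [ 0.6381  0.0381]] [np.float64(0.1685), np.float64(0.2744), np.float64(0.1697), np.float64(0.2696)]
barL [ 0.5845 -0.1236  0.204 ]
barR [ 0.5965 -0.2184  0.204 ]
spray [0.6123 0.0976 0.17  ]
tub [0.5339 0.2037 0.075 ]
pailrim [ 0.6331 -0.345   0.12  ]
```

View pics/c.png

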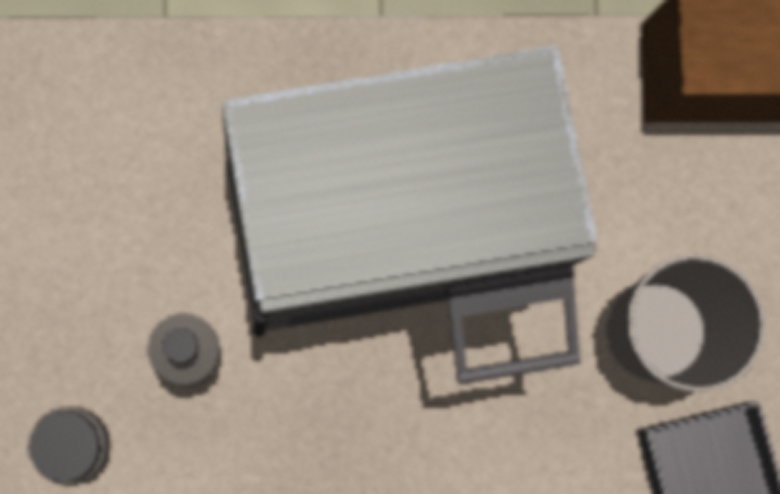

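The crop shows the door's top front edge from (262,309) to (594,252). The bar centre line runs from about (461,377) to (577,358), clear of the pail, whose rim centre is at (695,325).

```bash
cat >> h.py <<'E'
from scipy.spatial.transform import Rotation as Ro
def rel(p,rpy,s=None):
    s=s or r.get_state();R0=Ro.from_euler("xyz",s["eef_rot"],degrees=True)
    return np.r_[R0.inv().apply(np.array(p)-s["tcp_pos"])*1000,(R0.inv()*Ro.from_euler("xyz",rpy,degrees=True)).as_rotvec()].round(4)
E
python3 - <<'E'
from h import *
f=lambda c:(c[0]/2.6+220-.3,c[1]/2.6+100-.3)
C=[onz("top",f(c),.25)[:2] for c in [(227,102),(557,48),(594,252),(262,309)]]
print(np.round(C,4),[np.linalg.norm(C[i]-C[i-1]).round(4) for i in range(4)])
e=C[3]-C[2];y=C[0]*0;ya=-np.degrees(np.arctan2(e[0],e[1]));e2=C[0]-C[1];print(ya,-np.degrees(np.arctan2(e2[0],e2[1])))
fc=(C[2]+C[3])/2;a=np.radians(9.5);X=np.array([np.cos(a),np.sin(a)]);Y=np.array([-X[1],X[0]])
b=onz("top",f((519,368)),.204)[:2];print("front",fc,"bar",b,"cab coords from front mid",(b-fc)@X,(b-fc)@Y, "hinge",fc+.01*X+.132*Y)
print(rel([b[0]-.0,b[1],.33],[180,0,-80.5]))
E
```

```text
[[ 0.803   0.0616]
 [ 0.8458 -0.2005]
 [ 0.6826 -0.2244]
 [ 0.6392  0.035 ]] [np.float64(0.166), np.float64(0.2655), np.float64(0.165), np.float64(0.263)]
9.497801462296989 9.277595246384406
front [ 0.66086855 -0.0947173 ] bar [ 0.59416604 -0.17280648] cab coords from front mid -0.07867615728342164 -0.06600913854115777 hinge [0.64894512 0.03712287]
[ 6.121682e+02  5.841839e+02 -8.431110e+01  1.300000e-03 -9.000000e-04
  9.751000e-01]
```

```bash
python3 -m pendant '[[0,0,-60,0,0,0],[612,584,-84,0,0,0.975],[612,584,-84,0,0,0.975],[612,584,-84,0,0,0.975],[612,584,-84,0,0,0.975],[612,584,-84,0,0,0.975],[612,584,-84,0,0,0.975],[612,584,-84,0,0,0.975],[612,584,-84,0,0,0.975],[612,584,-84,0,0,0.975],[612,584,-84,0,0,0.975],[612,584,-84,0,0,0.975],[612,584,-84,0,0,0.975],[612,584,-84,0,0,0.975],[612,584,-84,0,0,0.975],[612,584,-84,0,0,0.975],[612,584,-84,0,0,0.975],[612,584,-84,0,0,0.975],[612,584,-84,0,0,0.975]]' 32 15
python3 - <<'E'
from h import *
s=r.get_state();im=r.capture("wrist");cv2.imwrite("pics/w1.png",im[:,:,::-1])
print(s["tcp_pos"],s["eef_rot"],s["joints"],s["contact_force"])
E
```

```text
time_s: 2.48
tcp_pos: [0.5941, -0.1714, 0.33]
eef_rot: [-180.0, -0.0, -80.4]
contact_force: [-0.7, 0.6, -0.0]
gripper_width: 0.0321
gripper_force: 0.0
[ 0.59414359 -0.17139919  0.32998863] [-1.79964847e+02 -2.50472871e-03 -8.04124907e+01] [ 1.97624639e+00  1.28850782e+01  9.06987688e-01 -2.22204942e-03
 -7.79867346e+01  7.61172549e+00] [-0.73051438  0.64640478 -0.03363563]
```

View pics/w1.png

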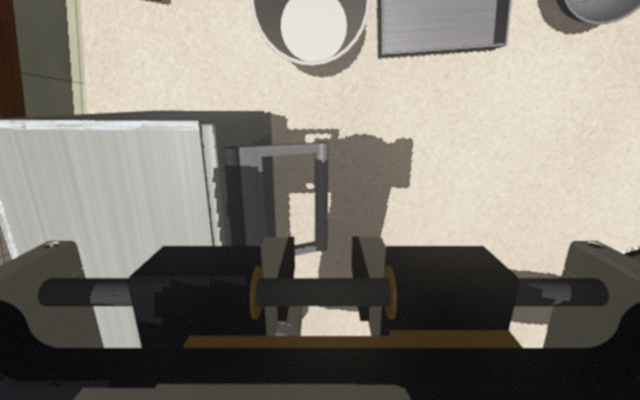

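The wrist picture shows the paddle frame. The bar runs along column 321, from about (322,150) to (320,247) between the arm ends, with the door's front edge near column 212.

```bash
cat >> h.py <<'E'
def wpt(px,z,s):
    c=r.camera_params("wrist");d=np.linalg.solve(c["mtx"],np.array([px[0],px[1],1.]));M=c["mount"]
    R=Ro.from_euler("xyz",s["eef_rot"],degrees=True);o=R.apply(M[:3,3])+s["tcp_pos"];v=R.apply(M[:3,:3]@d)
    return o+v*(z-o[2])/v[2]
E
python3 - <<'E'
from h import *
s=r.get_state()
a=wpt((322,150),.204,s);b=wpt((320.5,247),.204,s);m=(a+b)/2;print(a,b,m,np.linalg.norm(a-b))
for z in(.197,.204,.211):print(wpt((321,200),z,s))
dr=np.array([wpt((212,150),.25,s),wpt((217,235),.25,s)]);print(dr)
d=(b-a)[:2];print(-np.degrees(np.arctan2(d[0],d[1])))
print(rel([m[0],m[1],.214],[180,0,-80.5]))
E
```

```text
[ 0.60012367 -0.21240062  0.204     ] [ 0.58622682 -0.12135009  0.204     ] [ 0.59317525 -0.16687536  0.204     ] 0.09210494450251187
[ 0.5931776  -0.16545955  0.197     ]
[ 0.5935076  -0.16769399  0.204     ]
[ 0.5938376  -0.16992842  0.211     ]
[[ 0.67828225 -0.20627216  0.25      ]
 [ 0.67048277 -0.1407698   0.25      ]]
8.67796027627988
[-4.723800e+00  3.062000e-01  1.159566e+02 -6.000000e-04 -0.000000e+00
  1.400000e-03]
```

```bash
python3 -m pendant '[[-3,0,30,0,0,0],[-3,0,60,0,0,0],[-3,0,80,0,0,0],[-3,0,90,0,0,0],[-3,0,98,0,0,0],[-3,0,106,0,0,0],[-3,0,112,0,0,0],[-3,0,115,0,0,0],[-3,0,115,0,0,0]]' 32 15
python3 - <<'E'
from h import *
s=r.get_state();im=r.capture("wrist");cv2.imwrite("pics/w2.png",im[:,:,::-1])
print(s["tcp_pos"],s["contact_force"],s["moment"])
E
```

```text
time_s: 3.65
tcp_pos: [0.5937, -0.1694, 0.2145]
eef_rot: [180.0, -0.0, -80.5]
contact_force: [-0.0, -0.4, 0.0]
gripper_width: 0.032
gripper_force: 0.0
[ 0.59374979 -0.1693945   0.2144957 ] [-0.01706425 -0.35028411  0.01337131] [ 0.04993968 -0.04941753  0.022066  ]
```

View pics/w2.png

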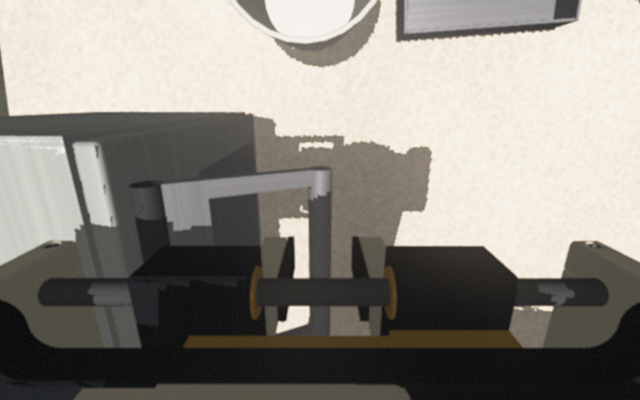

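The picture shows the bar at column ~320, between the fingers (inner faces near columns 292 and 355). I'll close on it gently.

```bash
python3 -m pendant '[[0,0,0,0,0,0],[0,0,0,0,0,0],[0,0,0,0,0,0],[0,0,0,0,0,0],[0,0,0,0,0,0]]' 6 18
```

```text
time_s: 4.32
tcp_pos: [0.594, -0.1692, 0.2148]
eef_rot: [-180.0, -0.0, -80.5]
contact_force: [0.7, 1.7, 0.2]
gripper_width: 0.0113
gripper_force: 18.0
```

```bash
python3 -m pendant '[[0,0.7,-1.7,0,0,0],[0,1.5,-3.4,0,0,0],[0,2.2,-5.2,0,0,0],[0,2.8,-6.9,0,0,0],[0,3.4,-8.7,0,0,0],[0,4,-10.5,0,0,0],[0,4.5,-12.3,0,0,0],[0,4.9,-14.1,0,0,0],[0,4.9,-14.1,0,0,0]]'
python3 - <<'E'
from h import *
s=r.get_state();print(s["tcp_pos"],s["contact_force"],s["moment"],s["joint_torque"])
E
```

```text
time_s: 5.45
tcp_pos: [0.5891, -0.1701, 0.2289]
eef_rot: [-180.0, -0.0, -80.5]
contact_force: [0.5, 4.5, -4.5]
gripper_width: 0.0114
gripper_force: 18.0
[ 0.5890892  -0.17010624  0.22893356] [ 0.46875925  4.54063834 -4.47808326] [ 1.93223241 -0.38879719 -0.06247031] [ -3.03290382 -53.22161078  29.81248319   9.14594382  -0.35479599
   0.08685591]
```

```bash
cat > chk.py <<'E'
import sys
from h import *
s=r.get_state();f=s["contact_force"];print(s["tcp_pos"].round(4),f.round(1),s["moment"].round(2),round(s["gripper_force"],1))
sys.exit(int(f[2]<-float(sys.argv[1])))
E
python3 -m pendant '[[-0.6,0.4,-1.8,0,0,0],[-0.6,0.8,-3.7,0,0,0],[-0.6,1.2,-5.5,0,0,0],[-0.6,1.2,-5.5,0,0,0],[-0.6,1.2,-5.5,0,0,0]]' - 14; python3 chk.py 8
```

```text
time_s: 6.08
tcp_pos: [0.5877, -0.17, 0.2344]
eef_rot: [-180.0, -0.0, -80.5]
contact_force: [1.7, 0.8, -5.0]
gripper_width: 0.0118
gripper_force: 14.0
[ 0.5877 -0.17    0.2344] [ 1.7  0.8 -5. ] [ 0.34 -0.56 -0.13] 14.0
```

```bash
P="python3 -m pendant"; 
$P '[[0,0.1,-0.7,0,0,0],[0,0.1,-0.7,0,0,0]]' >/dev/null && python3 chk.py 8 && 
$P '[[0,0.1,-0.7,0,0,0],[0,0.1,-0.7,0,0,0]]' >/dev/null && python3 chk.py 8 && 
$P '[[0,0.1,-0.7,0,0,0],[0,0.1,-0.7,0,0,0]]' >/dev/null && python3 chk.py 8 && 
$P '[[0,0.1,-0.7,0,0,0],[0,0.1,-0.7,0,0,0]]' >/dev/null && python3 chk.py 8 && 
$P '[[0,0.1,-0.7,0,0,0],[0,0.1,-0.7,0,0,0]]' >/dev/null && python3 chk.py 8 && 
$P '[[0,0.1,-0.7,0,0,0],[0,0.1,-0.7,0,0,0]]' >/dev/null && python3 chk.py 8 && 
$P '[[0,0.1,-0.7,0,0,0],[0,0.1,-0.7,0,0,0]]' >/dev/null && python3 chk.py 8 && 
$P '[[0,0.1,-0.7,0,0,0],[0,0.1,-0.7,0,0,0]]' >/dev/null && python3 chk.py 8
```

```text
[ 0.5876 -0.17    0.2349] [ 2.  -0.3 -4.8] [ 0.04 -0.79 -0.08] 14.0
[ 0.5875 -0.17    0.2356] [ 2.  -0.1 -5.5] [-0.22 -0.72 -0.1 ] 14.0
[ 0.5874 -0.1699  0.2363] [ 2.5 -0.9 -4.9] [-0.42 -0.81 -0.12] 14.0
[ 0.5872 -0.1699  0.237 ] [ 2.7 -2.  -6.2] [-0.63 -0.76 -0.03] 14.0
[ 0.5871 -0.1699  0.2377] [ 3.3 -1.5 -5. ] [-0.64 -0.73 -0.05] 14.0
[ 0.5871 -0.1699  0.2385] [ 2.7 -2.1 -5. ] [-0.75 -0.81 -0.08] 14.0
[ 0.587  -0.1699  0.2392] [ 2.  -2.3 -5.3] [-0.74 -0.8  -0.02] 14.0
[ 0.5869 -0.17    0.2399] [ 2.1 -2.4 -4.6] [-0.79 -0.81 -0.07] 14.0
```

```bash
P="python3 -m pendant"; 
$P '[[0.2,-0.1,-0.7,0,0,0],[0.2,-0.1,-0.7,0,0,0]]' >/dev/null && python3 chk.py 8 && 
$P '[[0.1,0,-0.7,0,0,0],[0.1,0,-0.7,0,0,0]]' >/dev/null && python3 chk.py 8 && 
$P '[[0,0,-0.7,0,0,0],[0,0,-0.7,0,0,0]]' >/dev/null && python3 chk.py 8 && 
$P '[[0,0,-0.7,0,0,0],[0,0,-0.7,0,0,0]]' >/dev/null && python3 chk.py 8 && 
$P '[[0,0,-0.7,0,0,0],[0,0,-0.7,0,0,0]]' >/dev/null && python3 chk.py 8 && 
$P '[[0,0,-0.7,0,0,0],[0,0,-0.7,0,0,0]]' >/dev/null && python3 chk.py 8 && 
$P '[[0,0,-0.7,0,0,0],[0,0,-0.7,0,0,0]]' >/dev/null && python3 chk.py 8 && 
$P '[[0,0,-0.7,0,0,0],[0,0,-0.7,0,0,0]]' >/dev/null && python3 chk.py 8 && 
$P '[[0,0,-0.7,0,0,0],[0,0,-0.7,0,0,0]]' >/dev/null && python3 chk.py 8 && 
$P '[[0,0,-0.7,0,0,0],[0,0,-0.7,0,0,0]]' >/dev/null && python3 chk.py 8
```

```text
[ 0.5868 -0.17    0.2404] [ 2.1 -1.3 -4.7] [-0.43 -0.6  -0.07] 14.0
[ 0.5868 -0.17    0.2411] [ 1.5 -0.5 -6.1] [-0.15 -0.31 -0.06] 14.0
[ 0.5868 -0.1701  0.2418] [ 1.1  0.3 -5.3] [-0.01 -0.11 -0.1 ] 14.0
[ 0.5868 -0.1701  0.2426] [-0.  -0.4 -5.3] [ 0.07  0.16 -0.07] 14.0
[ 0.5869 -0.1702  0.2433] [ 0.   0.8 -5.1] [ 0.11  0.2  -0.09] 14.0
[ 0.587  -0.1702  0.244 ] [-0.2 -0.  -5.3] [ 0.01  0.25 -0.08] 14.0
[ 0.587  -0.1702  0.2447] [-0.7  0.1 -5.1] [-0.09  0.23 -0.04] 14.0
[ 0.587  -0.1702  0.2454] [-0.3 -0.6 -5.5] [-0.12  0.21 -0.06] 14.0
[ 0.587  -0.1702  0.2461] [-1.3 -0.3 -5.6] [-0.22  0.31 -0.05] 14.0
[ 0.587  -0.1702  0.2468] [-0.8 -1.5 -4.9] [-0.31  0.3  -0.09] 14.0
```

```bash
P="python3 -m pendant"; 
$P '[[0,0,-0.7,0,0,0],[0,0,-0.7,0,0,0]]' >/dev/null && python3 chk.py 8 && 
$P '[[0,0,-0.7,0,0,0],[0,0,-0.7,0,0,0]]' >/dev/null && python3 chk.py 8 && 
$P '[[0,0,-0.7,0,0,0],[0,0,-0.7,0,0,0]]' >/dev/null && python3 chk.py 8 && 
$P '[[0,0,-0.7,0,0,0],[0,0,-0.7,0,0,0]]' >/dev/null && python3 chk.py 8 && 
$P '[[0,-0.1,-0.7,0,0,0],[0,-0.1,-0.7,0,0,0]]' >/dev/null && python3 chk.py 8 && 
$P '[[0,0,-0.7,0,0,0],[0,0,-0.7,0,0,0]]' >/dev/null && python3 chk.py 8 && 
$P '[[0,-0.1,-0.7,0,0,0],[0,-0.1,-0.7,0,0,0]]' >/dev/null && python3 chk.py 8 && 
$P '[[0,0,-0.7,0,0,0],[0,0,-0.7,0,0,0]]' >/dev/null && python3 chk.py 8 && 
$P '[[0,-0.1,-0.7,0,0,0],[0,-0.1,-0.7,0,0,0]]' >/dev/null && python3 chk.py 8 && 
$P '[[0,-0.1,-0.7,0,0,0],[0,-0.1,-0.7,0,0,0]]' >/dev/null && python3 chk.py 8 && 
$P '[[0,-0.1,-0.7,0,0,0],[0,-0.1,-0.7,0,0,0]]' >/dev/null && python3 chk.py 8
```

```text
[ 0.587  -0.1702  0.2475] [-0.6 -1.4 -5. ] [-0.36  0.32 -0.04] 14.0
[ 0.587  -0.1702  0.2482] [-1.  -1.6 -5.6] [-0.43  0.31 -0.06] 14.0
[ 0.587  -0.1702  0.2489] [-0.5 -1.2 -4.9] [-0.5   0.35 -0.03] 14.0
[ 0.587  -0.1702  0.2496] [-0.7 -1.8 -6.1] [-0.55  0.31 -0.06] 14.0
[ 0.5871 -0.1702  0.2503] [-1.8 -2.2 -5.3] [-0.61  0.43 -0.01] 14.0
[ 0.5871 -0.1702  0.251 ] [-2.4 -1.8 -5.3] [-0.64  0.41 -0.01] 14.0
[ 0.5872 -0.1702  0.2517] [-1.2 -3.1 -5.5] [-0.76  0.49 -0.05] 14.0
[ 0.5872 -0.1702  0.2525] [-1.9 -1.9 -5.2] [-0.81  0.51 -0.04] 14.0
[ 0.5873 -0.1702  0.2531] [-2.1 -2.9 -6.2] [-1.    0.49 -0.05] 14.0
[ 0.5873 -0.1702  0.2538] [-1.8 -2.8 -5.2] [-1.08  0.56 -0.05] 14.0
[ 0.5875 -0.1702  0.2545] [-2.6 -3.6 -5.5] [-1.23  0.67 -0.07] 14.0
```

```bash
P="python3 -m pendant"; 
$P '[[0.2,0.1,-0.7,0,0,0],[0.2,0.1,-0.7,0,0,0]]' >/dev/null && python3 chk.py 8 && 
$P '[[0.1,0,-0.7,0,0,0],[0.1,0,-0.7,0,0,0]]' >/dev/null && python3 chk.py 8 && 
$P '[[0,0,-0.7,0,0,0],[0,0,-0.7,0,0,0]]' >/dev/null && python3 chk.py 8 && 
$P '[[0,-0.1,-0.7,0,0,0],[0,-0.1,-0.7,0,0,0]]' >/dev/null && python3 chk.py 8 && 
$P '[[0,0,-0.7,0,0,0],[0,0,-0.7,0,0,0]]' >/dev/null && python3 chk.py 8 && 
$P '[[0,-0.1,-0.7,0,0,0],[0,-0.1,-0.7,0,0,0]]' >/dev/null && python3 chk.py 8 && 
$P '[[0,-0.1,-0.7,0,0,0],[0,-0.1,-0.7,0,0,0]]' >/dev/null && python3 chk.py 8 && 
$P '[[0,-0.1,-0.7,0,0,0],[0,-0.1,-0.7,0,0,0]]' >/dev/null && python3 chk.py 8 && 
$P '[[0,-0.1,-0.7,0,0,0],[0,-0.1,-0.7,0,0,0]]' >/dev/null && python3 chk.py 8 && 
$P '[[0,-0.1,-0.7,0,0,0],[0,-0.1,-0.7,0,0,0]]' >/dev/null && python3 chk.py 8
```

```text
[ 0.5875 -0.1702  0.2552] [-0.5 -2.4 -5.8] [-0.86  0.46 -0.03] 14.0
[ 0.5876 -0.1703  0.2559] [-0.9 -1.4 -5.4] [-0.57  0.36 -0.03] 14.0
[ 0.5876 -0.1703  0.2567] [-1.4 -0.4 -4.4] [-0.36  0.17 -0.01] 14.0
[ 0.5877 -0.1703  0.2573] [-0.6 -1.2 -5.3] [-0.25  0.03 -0.01] 14.0
[ 0.5877 -0.1703  0.258 ] [ 0.3 -0.3 -6.1] [-0.1  -0.16 -0.01] 14.0
[ 0.5878 -0.1703  0.2587] [ 0.9  0.5 -6.2] [ 0.13 -0.22 -0.06] 14.0
[ 0.5878 -0.1703  0.2594] [ 1.1  0.6 -6.5] [ 0.2  -0.27 -0.05] 14.0
[ 0.5879 -0.1703  0.2601] [ 1.2  1.4 -5.8] [ 0.29 -0.23 -0.03] 14.0
[ 0.588  -0.1703  0.2608] [ 1.4  0.6 -5.4] [ 0.41 -0.19 -0.05] 14.0
[ 0.5881 -0.1703  0.2615] [ 0.8  1.2 -6.2] [ 0.52 -0.24  0.03] 14.0
```

```bash
P="python3 -m pendant"; 
$P '[[0,-0.1,-0.7,0,0,0],[0,-0.1,-0.7,0,0,0]]' >/dev/null && python3 chk.py 8.5 && 
$P '[[0,-0.2,-0.7,0,0,0],[0,-0.2,-0.7,0,0,0]]' >/dev/null && python3 chk.py 8.5 && 
$P '[[0,-0.2,-0.7,0,0,0],[0,-0.2,-0.7,0,0,0]]' >/dev/null && python3 chk.py 8.5 && 
$P '[[0,-0.2,-0.7,0,0,0],[0,-0.2,-0.7,0,0,0]]' >/dev/null && python3 chk.py 8.5 && 
$P '[[0,-0.2,-0.7,0,0,0],[0,-0.2,-0.7,0,0,0]]' >/dev/null && python3 chk.py 8.5 && 
$P '[[0,-0.2,-0.7,0,0,0],[0,-0.2,-0.7,0,0,0]]' >/dev/null && python3 chk.py 8.5 && 
$P '[[0,-0.2,-0.7,0,0,0],[0,-0.2,-0.7,0,0,0]]' >/dev/null && python3 chk.py 8.5 && 
$P '[[0,-0.2,-0.7,0,0,0],[0,-0.2,-0.7,0,0,0]]' >/dev/null && python3 chk.py 8.5 && 
$P '[[0,-0.2,-0.7,0,0,0],[0,-0.2,-0.7,0,0,0]]' >/dev/null && python3 chk.py 8.5
python3 -c "
from h import *
s=r.get_state();print(s['time_s'],s['joints'].round(1));cv2.imwrite('pics/w3.png',r.capture('wrist')[:,:,::-1])"
```

```text
[ 0.5882 -0.1703  0.2622] [ 0.6  2.  -5.1] [ 0.53 -0.33 -0.06] 14.0
[ 0.5883 -0.1703  0.2629] [ 0.8  0.9 -5. ] [ 0.55 -0.11 -0.1 ] 14.0
[ 0.5884 -0.1702  0.2636] [-0.2  1.3 -5.9] [ 0.52  0.1  -0.03] 14.0
[ 0.5887 -0.1703  0.2643] [-0.7  0.4 -5.7] [ 0.43  0.16 -0.03] 14.0
[ 0.5889 -0.1703  0.2651] [ 0.4  0.8 -6. ] [ 0.3   0.16 -0.06] 14.0
[ 0.5891 -0.1702  0.2658] [-0.9  0.3 -4.8] [ 0.13  0.23 -0.04] 14.0
[ 0.5893 -0.1702  0.2664] [ 0.7 -0.1 -5.5] [ 0.04  0.24 -0.1 ] 14.0
[ 0.5895 -0.1702  0.2671] [-1.3 -0.6 -6.3] [-0.17  0.31 -0.07] 14.0
[ 0.5898 -0.1702  0.2677] [ 0.1 -1.8 -7.6] [-0.54  0.01  0.01] 14.0
18.075 [  2.1  14.1  -5.5   0.  -70.4   7.4]
```

View pics/w3.png

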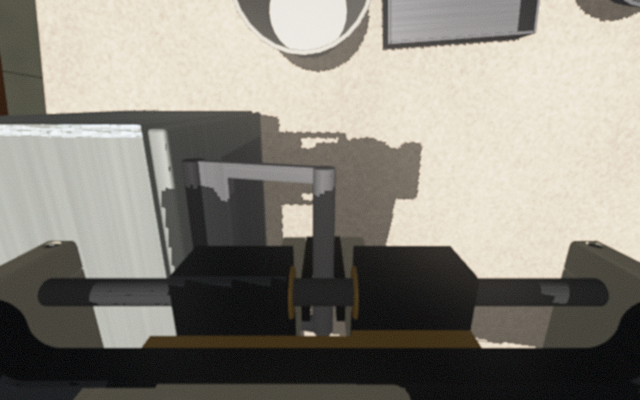

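The picture shows the bar still pinched at column 323 between the fingers, and the vertical force is just starting to rise. I'll take finer steps.

```bash
P="python3 -m pendant"; 
$P '[[0,-0.1,-0.4,0,0,0],[0,-0.1,-0.4,0,0,0]]' >/dev/null && python3 chk.py 9.8 && 
$P '[[0,-0.1,-0.4,0,0,0],[0,-0.1,-0.4,0,0,0]]' >/dev/null && python3 chk.py 9.8 && 
$P '[[0,-0.1,-0.4,0,0,0],[0,-0.1,-0.4,0,0,0]]' >/dev/null && python3 chk.py 9.8 && 
$P '[[0,-0.1,-0.4,0,0,0],[0,-0.1,-0.4,0,0,0]]' >/dev/null && python3 chk.py 9.8 && 
$P '[[0,-0.1,-0.4,0,0,0],[0,-0.1,-0.4,0,0,0]]' >/dev/null && python3 chk.py 9.8
```

```text
[ 0.5898 -0.1701  0.268 ] [ 0.9 -1.9 -9.3] [-0.81 -0.26 -0.03] 14.0
[ 0.59   -0.1701  0.2683] [  2.2  -3.  -10.9] [-1.13 -0.61 -0.07] 14.0
```

```bash
cat > arc.py <<'E'
from h import *
import sys
# rows about hinge H from the current pose
H=np.array([float(sys.argv[1]),float(sys.argv[2])]);s=r.get_state()
R0=Ro.from_euler("xyz",s["eef_rot"],degrees=True);v=s["tcp_pos"]-np.r_[H,s["tcp_pos"][2]]
for p in map(float,sys.argv[3:]):
    d=R0.inv().apply(Ro.from_rotvec([0,0,-p]).apply(v)-v)*1000;print(p,d.round(1))
E
python3 arc.py .647 .0395 .02 .04 .06 .08 .1
```

```text
0.02 [-1.9  3.9  0. ]
0.04 [-3.8  7.8  0. ]
0.06 [-5.8 11.7  0. ]
0.08 [-7.9 15.5  0. ]
0.1 [-10.1  19.2   0. ]
```

```bash
P="python3 -m pendant"; 
$P '[[-0.4,1,0,0,0,0.005],[-0.9,2,0,0,0,0.01],[-1.9,3.9,0,0,0,0.02],[-1.9,3.9,0,0,0,0.02]]' - 20; python3 chk.py 9.8
```

```text
time_s: 19.12
tcp_pos: [0.5861, -0.1689, 0.2684]
eef_rot: [-180.0, -0.0, -81.7]
contact_force: [3.7, -4.1, -11.6]
gripper_width: 0.011
gripper_force: 20.0
[ 0.5861 -0.1689  0.2684] [  3.7  -4.1 -11.6] [-1.47 -1.15 -0.04] 20.0
```

```bash
P="python3 -m pendant"; 
$P '[[-0.2,1,0.1,0,0,0.005],[-0.6,2,0.2,0,0,0.01],[-1.0,2.9,0.2,0,0,0.015],[-1.4,3.9,0.2,0,0,0.02],[-1.4,3.9,0.2,0,0,0.02]]' - 20; python3 chk.py 9.8; python3 arc.py .647 .0395 .03 .06 .09 .12 .15 .18
```

```text
time_s: 19.75
tcp_pos: [0.5822, -0.1678, 0.2683]
eef_rot: [-179.9, 0.0, -82.8]
contact_force: [3.6, -2.5, -12.1]
gripper_width: 0.0115
gripper_force: 20.0
[ 0.5822 -0.1678  0.2683] [  3.6  -2.5 -12.1] [-1.03 -1.53 -0.01] 20.0
0.03 [-2.8  5.9 -0. ]
0.06 [-5.8 11.7 -0. ]
0.09 [-8.9 17.4 -0. ]
0.12 [-12.2  23.   -0. ]
0.15 [-15.7  28.5  -0. ]
0.18 [-19.4  33.9  -0. ]
```

```bash
P="python3 -m pendant"; 
$P '[[-1.2,2.9,0.2,0,0,0.015],[-2.6,5.9,0.2,0,0,0.03],[-4.0,8.8,0.2,0,0,0.045],[-5.5,11.7,0.2,0,0,0.06],[-7,14.6,0.2,0,0,0.075],[-8.5,17.4,0.2,0,0,0.09],[-8.5,17.4,0.2,0,0,0.09]]' - 20; python3 chk.py 9.8; python3 arc.py .647 .0395 .03 .06 .09 .12 .15 .18 .21 .24 .28
```

```text
time_s: 20.62
tcp_pos: [0.563, -0.161, 0.2682]
eef_rot: [180.0, 0.1, -87.9]
contact_force: [2.7, 3.5, -9.5]
gripper_width: 0.0113
gripper_force: 20.0
[ 0.563  -0.161   0.2682] [ 2.7  3.5 -9.5] [ 1.4  -0.93 -0.06] 20.0
0.03 [-2.8  5.9  0. ]
0.06 [-5.8 11.7  0. ]
0.09 [-9.  17.4  0. ]
0.12 [-12.3  23.    0. ]
0.15 [-15.8  28.5   0. ]
0.18 [-19.5  33.9   0. ]
0.21 [-23.3  39.1   0. ]
0.24 [-27.3  44.3   0. ]
0.28 [-32.9  51.    0. ]
```

```bash
P="python3 -m pendant"; 
$P '[[-3.2,5.9,0,0,0,0.03],[-6.2,11.7,0,0,0,0.06],[-9.4,17.4,0,0,0,0.09],[-12.7,23,0,0,0,0.12],[-16.2,28.5,0,0,0,0.15],[-16.2,28.5,0,0,0,0.15]]' - 20; python3 chk.py 9.8; python3 arc.py .647 .0395 .04 .08 .12 .16 .2 .24 .28 .32 .36 .4
```

```text
time_s: 21.38
tcp_pos: [0.5338, -0.146, 0.2686]
eef_rot: [-180.0, 0.0, -96.6]
contact_force: [2.1, 4.9, -6.5]
gripper_width: 0.0112
gripper_force: 20.0
[ 0.5338 -0.146   0.2686] [ 2.1  4.9 -6.5] [ 1.89 -0.9  -0.04] 20.0
0.04 [-3.8  7.8 -0. ]
0.08 [-7.9 15.5 -0. ]
0.12 [-12.3  23.   -0. ]
0.16 [-17.   30.3  -0. ]
0.2 [-22.   37.4  -0. ]
0.24 [-27.3  44.3  -0. ]
0.28 [-32.9  51.   -0. ]
0.32 [-38.7  57.4  -0. ]
0.36 [-44.7  63.7  -0. ]
0.4 [-51.   69.6  -0. ]
```

```bash
P="python3 -m pendant"; 
$P '[[-4.6,7.8,0,0,0,0.04],[-9,15.5,0,0,0,0.08],[-13.5,23,0,0,0,0.12],[-18.3,30.3,0,0,0,0.16],[-23.4,37.4,0,0,0,0.2],[-28.8,44.3,0,0,0,0.24],[-34.5,51,0,0,0,0.28],[-34.5,51,0,0,0,0.28]]' - 20; python3 chk.py 9.8; python3 arc.py .6463 .0395 .04 .08 .12 .16 .2 .24 .28 .32 .36 .4
```

```text
time_s: 22.38
tcp_pos: [0.4868, -0.1066, 0.2686]
eef_rot: [-180.0, -0.0, -112.6]
contact_force: [0.2, 1.0, -5.8]
gripper_width: 0.0114
gripper_force: 20.0
[ 0.4868 -0.1066  0.2686] [ 0.2  1.  -5.8] [ 0.35 -0.16 -0.1 ] 20.0
0.04 [-3.8  7.8 -0. ]
0.08 [-7.9 15.4 -0. ]
0.12 [-12.3  22.8  -0. ]
0.16 [-17.   30.1  -0. ]
0.2 [-22.   37.2  -0. ]
0.24 [-27.3  44.   -0. ]
0.28 [-32.8  50.7  -0. ]
0.32 [-38.6  57.1  -0. ]
0.36 [-44.7  63.3  -0. ]
0.4 [-51.   69.2  -0. ]
```

```bash
P="python3 -m pendant"; 
$P '[[-3.9,7.8,0,0,0,0.04],[-8.2,15.4,0,0,0,0.08],[-12.7,22.8,0,0,0,0.12],[-17.5,30.1,0,0,0,0.16],[-22.7,37.2,0,0,0,0.2],[-28.1,44,0,0,0,0.24],[-33.8,50.7,0,0,0,0.28],[-39.7,57.1,0,0,0,0.32],[-46,63.3,0,0,0,0.36],[-52.4,69.2,0,0,0,0.4],[-52.4,69.2,0,0,0,0.4]]' - 20; python3 chk.py 9.8; python3 arc.py .6463 .0395 .04 .08 .12 .16 .2 .24 .28 .32 .36 .4
```

```text
time_s: 23.75
tcp_pos: [0.4428, -0.0321, 0.2681]
eef_rot: [180.0, -0.1, -135.4]
contact_force: [-3.0, -0.8, -4.5]
gripper_width: 0.0114
gripper_force: 20.0
[ 0.4428 -0.0321  0.2681] [-3.  -0.8 -4.5] [-0.24  1.03 -0.15] 20.0
0.04 [-3.8  7.7 -0. ]
0.08 [-8.  15.3 -0. ]
0.12 [-12.4  22.7  -0. ]
0.16 [-17.1  29.9  -0. ]
0.2 [-22.1  37.   -0. ]
0.24 [-27.4  43.8  -0. ]
0.28 [-33.   50.4  -0. ]
0.32 [-38.8  56.7  -0.1]
0.36 [-44.8  62.9  -0.1]
0.4 [-51.2  68.8  -0.1]
```

```bash
P="python3 -m pendant"; 
$P '[[-3.5,7.7,0,0,0,0.04],[-7.6,15.3,0,0,0,0.08],[-12,22.7,0,0,0,0.12],[-16.7,29.9,0,0,0,0.16],[-21.7,37,0,0,0,0.2],[-27,43.8,0,0,0,0.24],[-32.6,50.4,0,0,0,0.28],[-38.4,56.7,0,0,0,0.32],[-44.4,62.9,0,0,0,0.36],[-50.8,68.8,0,0,0,0.4],[-50.8,68.8,0,0,0,0.4]]' - 20; python3 chk.py 9.8; python3 arc.py .6463 .0395 .04 .08 .12 .16 .2 .24
```

```text
time_s: 25.12
tcp_pos: [0.4313, 0.0529, 0.2679]
eef_rot: [-180.0, -0.1, -158.3]
contact_force: [-3.6, 0.9, -5.3]
gripper_width: 0.0114
gripper_force: 20.0
[0.4313 0.0529 0.2679] [-3.6  0.9 -5.3] [ 0.21  1.09 -0.15] 20.0
0.04 [-3.8  7.7 -0. ]
0.08 [-8.  15.3 -0. ]
0.12 [-12.4  22.7  -0. ]
0.16 [-17.1  29.9  -0. ]
0.2 [-22.1  36.9  -0. ]
0.24 [-27.4  43.7  -0. ]
```

```bash
P="python3 -m pendant"; 
$P '[[-3.3,7.7,0,0,0,0.04],[-7.5,15.3,0,0,0,0.08],[-11.9,22.7,0,0,0,0.12],[-16.6,29.9,0,0,0,0.16],[-22.8,38.6,0,0,0,0.21],[-22.8,38.6,0,0,0,0.21],[-22.8,38.6,0,0,0,0.21]]' - 20; python3 chk.py 9.8
```

```text
time_s: 26.0
tcp_pos: [0.4388, 0.0971, 0.2682]
eef_rot: [180.0, 0.0, -170.3]
contact_force: [-2.4, 0.1, -6.1]
gripper_width: 0.0114
gripper_force: 20.0
[0.4388 0.0971 0.2682] [-2.4  0.1 -6.1] [ 0.46  0.42 -0.12] 20.0
```

```bash
P="python3 -m pendant"; 
$P '[[0.3,0.8,2.9,0,0,0],[0.3,1.5,5.8,0,0,0],[0.3,2.2,9.5,0,0,0],[0.3,2.7,13.2,0,0,0],[0.3,3,17,0,0,0],[0.3,3.2,20.7,0,0,0],[0.3,3.1,24.5,0,0,0],[0.3,2.9,28.2,0,0,0],[0.3,2.4,31.9,0,0,0],[0.3,1.9,35.6,0,0,0],[0.3,1.1,39.3,0,0,0],[0.3,0.2,42.9,0,0,0],[0.3,-1,46.5,0,0,0],[0.3,-2.3,50,0,0,0],[0.3,-3,51.5,0,0,0],[0.3,-3,51.5,0,0,0]]' - 20; python3 chk.py 9.8
```

```text
time_s: 28.0
tcp_pos: [0.4408, 0.0957, 0.2201]
eef_rot: [179.9, 0.3, -170.4]
contact_force: [-6.4, 0.2, 23.3]
gripper_width: 0.0114
gripper_force: 20.0
[0.4408 0.0957 0.2201] [-6.4  0.2 23.3] [ 0.45  2.02 -0.15] 20.0
```

The paddle reached its rest stop a little early, so I'll ease up, open and withdraw.

```bash
P="python3 -m pendant"; 
$P '[[0,0,-3.5,0,0,0],[0,0,-3.5,0,0,0]]' - 20; 
$P '[[0,0,0,0,0,0],[0,0,0,0,0,0],[0,0,0,0,0,0],[0,0,0,0,0,0]]' 32; python3 chk.py 9.8
python3 - <<'E'
from h import *
cv2.imwrite("pics/w4.png",r.capture("wrist")[:,:,::-1])
E
```

```text
time_s: 28.25
tcp_pos: [0.4402, 0.095, 0.2209]
eef_rot: [180.0, 0.2, -170.4]
contact_force: [5.7, -1.7, 1.7]
gripper_width: 0.0112
gripper_force: 19.9
time_s: 28.75
tcp_pos: [0.4388, 0.0944, 0.22]
eef_rot: [-180.0, -0.0, -170.4]
contact_force: [0.0, -0.2, 0.4]
gripper_width: 0.032
gripper_force: 0.0
[0.4388 0.0944 0.22  ] [ 0.  -0.2  0.4] [ 0.06 -0.17 -0.  ] 0.0
```

View pics/w4.png

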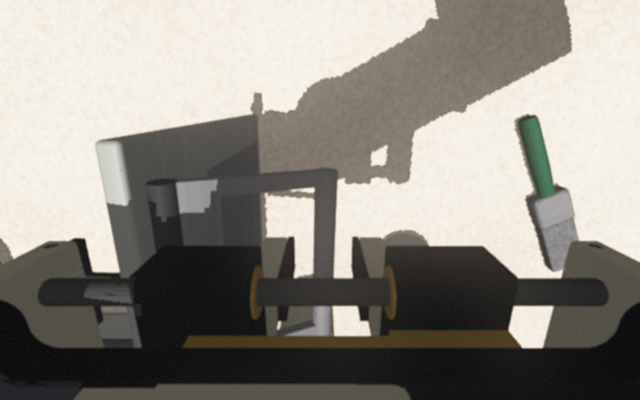

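The bar now hangs free at column ~325, between the open fingers (292–355), so I'll go straight up and then check from the top view.

```bash
python3 -m pendant '[[0,0,-10,0,0,0],[0,0,-30,0,0,0],[0,0,-60,0,0,0],[0,0,-100,0,0,0],[-50,0,-150,0,0,0],[-50,40,-150,0,0,0],[-50,80,-150,0,0,0],[-50,140,-150,0,0,0],[-50,200,-150,0,0,0],[-50,260,-150,0,0,0],[-50,260,-150,0,0,0],[-50,260,-150,0,0,0]]'
python3 - <<'E'
from h import *
im=r.capture("top")[:,:,::-1];cr=im[100:320,180:520];cv2.imwrite("pics/t2.png",cv2.resize(cr,None,fx=2.3,fy=2.3,interpolation=cv2.INTER_CUBIC))
E
```

```text
time_s: 30.3
tcp_pos: [0.445, 0.3592, 0.3704]
eef_rot: [-180.0, -0.0, -170.4]
contact_force: [0.1, -0.1, -0.1]
gripper_width: 0.032
gripper_force: 0.0
```

View pics/t2.png

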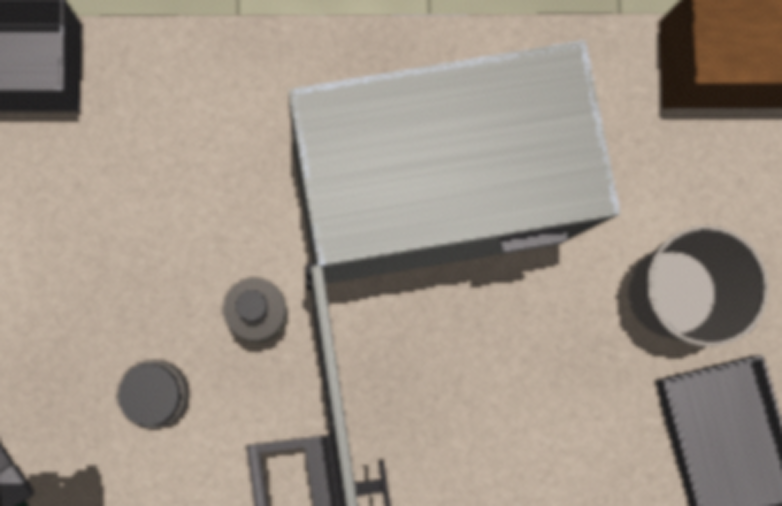

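The door stands square to the cabinet, from (318,265) to (350,505). The paddle hangs on it at (285,470), and the bottle, jar and pail have not moved.

```bash
python3 -c "
from plant import r
print(r.close_job())"
```

```text
the job is handed in; nothing more can be done
None
```

The cabinet door stands open about square to the cabinet, with the paddle let go and dropped back, nothing else moved, and the job is handed in; lowering the paddle pressed briefly on its rest stop, with 23 N measured at the tool.

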